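# Roll the tumbling drum window-up in its V cradle and charge it

## Robot

A 7-joint arm with a two-finger parallel gripper is mounted at the origin on the work surface. World frame = base frame: x ahead of the robot, y to its left, z up, the work surface at z = 0. Lengths are in m, angles in rad, forces in N, time in s.
With the tool pointing down it reaches from about 0.4 to 0.85 m from the base axis. Payload 4.5 kg.
Tool frame: the origin (TCP) lies at the very end of the fingers, on their centre line; the grasp point (between the pads) lies 19 mm behind it; z points along the fingers, y is the line along which they close (so a half turn about z gives the same grasp; the last joint's range is limited). The gripper opens to 85 mm and grips with 20 to 120 N. Pads are 22 mm wide; open, the fingers measure 114 mm over their backs; the gripper's body (76 mm by 85 mm) begins 54 mm behind the grasp point. The pads swing forward as they close: fully open they stand 13 mm farther back than shut.
Start: joints at [1.3, 0.689, -0.195, 1.565, 0.157, 0.902, -0.215], TCP at [0.188, -0.596, 0.231] pointing down, gripper open.
Joint ranges: [-3.01, 3.01], [-0.46, 2.08], [-1.47, 1.51], [0.13, 2.56], [-1, 4.14], [0.04, 2.09], [-2.66, 2.66]. Speed limits (rad/s): [2.57, 2.57, 3.14, 3.14, 3.14, 3.14, 3.14].

## Interface

Orientations are given as a unit quaternion [w, x, y, z].
In Python, from workcell import r, optics gives the robot as it stands.
- The arm moves only by the tool play_rows, never from a script. Its argument "targets" is a list of rows, each a list of 7 numbers: the shift along the tool's x, y, z in m, then the turn, a rotation vector about the tool's x, y, z in degrees, then the gripper's target within -1 to 1 (shut at 1, half-way at 0, fully open at -1). A call has 1 to 20 rows; each row is the pose to reach, as a shift and turn from the pose commanded when the call began, along the tool's axes at that moment; what a row does not reach only later rows make up. A row lasts 1/8 s, in which the tool goes at most 62.5 mm and 10.7 degrees, less where a joint would pass 70% of its speed; a pose out of reach is approached as far as the arm can. A call with a gripper value outside its range is refused whole. The fingers move at their own pace and stop on an object; "force" is the grip in N (left out, the last holds). Time passes only in rows, so rows that repeat a pose let the fingers close. It gives the time, the measured TCP pose, the force and the opening at its end, in the units of the state.
- r.observe(): the state, without advancing time (a new reading comes with each control period).
- optics.camera(name): name is "scene" or "top" or "wrist"; returns (picture, depth): 384x512x3 uint8, red, green, blue; 384x512 float32, m along the optical axis (not along the pixel's ray), 0 where there is no reading.
- optics.camera_model(name): a dict with "intrinsics" (3x3 intrinsics, pixels), "k1" (the pictures are not rectified: a ray, as slopes to the right and down, at radius r is drawn at 1 + k1 r^2 times it, then the intrinsics apply), "xyz" and "attitude" of the camera in the world; the wrist camera has in their place "T_tool_cam" (4x4, takes a point from camera to tool coordinates, whose origin is the TCP and whose axes are the flange's). Camera axes: x right, y down, z forward; pixel columns grow to the right and rows downward; lengths in m; the calibration is good to about 2 mm. A picture is of the moment at which its call begins: read the wrist's pose just before it. camera_model takes no time and is no camera call.
- r.hand_in(): hands the job in, once; it reports no verdict.
The state is a dict: "clock": time; "qpos": joint angles; "joint_vel": joint speeds; "joint_efforts": joint torques, N m; "position": TCP position; "tool_rot": TCP orientation; "force": force on the tool from outside, world axes, zero at the start; "torque": the same for the moment, N m; "width": opening from 0.0 (shut) to 1.0 (fully open).
Only numpy, scipy, OpenCV 4.12 (cv2) and the standard library are available. Lean on these libraries where they do the work, as an engineer would, in place of code of your own. Each camera call takes 0.05 s, during which the arm holds its last target. There are 200 camera calls.

## Task

Roll the white drum where it lies in its V cradle until its loading window faces straight up, and let go of it. Then put the steel ball, the brass slug and the brown sediment lump from the foam block into the drum through the window, and leave the drum lying in the cradle with the window still up. Do not carry the drum away from its cradle, and leave the vial and everything else on the bench where it is.

Things in the scene. Friction and masses are not known exactly. Their poses are not given: they have to be found in the camera images.
- cradle: fixed V cradle: two 90 degree aluminium V-blocks 18 mm thick, up to 75 mm tall, at y = +60 and -103 mm on a grey base plate 94 x 200 x 8 mm. Origin on the bench straight below the drum's blue band; y runs along the V, z up. A seated drum's axis is 85 mm up. Between the V-blocks only the plate lies under the drum, so fingers can straddle it. A maroon stop plate, top 62 mm high, stands at y = 79 mm
- drum: loose white drum lying in the V: cylinder 60 mm in diameter, 186 mm long, 0.4 kg. Origin on its axis in the middle of a blue band 30 mm wide, the place to grip (near its centre of mass). z: drum axis (cradle -y), ends at z = -72 and +114 mm. x: out through the middle of the window, which faces up when x points up; it starts 63 to 140 degrees off, towards cradle +x. It stays at any roll
- chamber (a point): centre of the drum's hollow chamber, on the drum's axis at its z = +57 mm, axes as the drum's. Chamber 70 mm long, inner diameter 52 mm, walls 4 mm. The window, with red long edges, opens its whole length over 108 degrees: a mouth 70 x 43 mm; its long edges lie 16 mm above the axis when it faces up
- foam: fixed white foam block 116 x 116 x 25 mm, origin at the centre of its underside; four shallow round seats (holes 14 mm wide) at x, y = +-30 mm; the ball, slug, clod and vial each stand on one, in any order
- ball: steel grinding ball, 22 mm in diameter, 43 g, origin at its centre (about 8 mm above the foam's top at the start); its orientation means nothing
- slug: brass grinding slug, an upright cylinder 20 mm in diameter and 24 mm tall, 60 g, origin at its centre
- clod: dark brown dried lump of sediment, hard, round from above, up to 24 mm wide, 22 mm tall, 20 g, upright on its flat foot, origin at its centre, widest about 3 mm below that
- bottle: green bottle with a white label and a blue cap, 60 mm wide, 120 mm tall, upright; bystander, origin at the centre of its underside
- jar: amber jar with a pale lid, 60 mm wide, 70 mm tall, upright; bystander, origin at the centre of its underside
- beaker: white ceramic beaker, 68 mm wide, 85 mm tall, upright; bystander, origin at the centre of its underside
- dish: shallow white dish, 90 mm wide, 16 mm tall; bystander, origin at the centre of its underside
- vial: capped amber vial with a black cap, 19 mm wide, 40 mm tall, standing on one of the foam block's four seats; it does NOT go into the drum. Origin: centre of its underside
Not all that is in view belongs to the job. Several things look just like the foam: the one meant starts nearest to the robot's base.

How it is judged:
By the outcome, as a careful person would: the job done as asked, in the order asked, and still so for the second after the job is handed in, with the robot touching nothing.
It also fails if it takes over 72 s, if anything falls off the work surface, if the arm or the gripper's body presses on something with over 40 N, if the wrist force passes 120 N, or if a joint passes its speed limit or range.

## Working session

There is one attempt and no reset: what is moved stays moved. The work goes in short steps, Python scripts to look and compute and a tool call to move; the robot and the scene stay as the last step left them, time stands still between calls to the robot, and variables do not carry over. Pictures are saved under pics/ and viewed, on a budget of 10 in all, crops included, one or two more only if the job needs it, and the job is handed in when it is done.

Besides the shell and the picture viewer there is one more tool, called after "Emit:" as a command line: name --pt "numbers of a row" for each row, then --argument value for the rest. play_rows: Moves the arm, as the interface text tells. Its arguments: {"type":"object","properties":{"targets":{"type":"array"},"force":{"type":"number"}},"required":["targets"]}

```bash
mkdir -p pics; ls
cat > h.py <<'E'
import numpy as np,cv2
from scipy.spatial.transform import Rotation as R
from workcell import r,optics
def rot(q): return R.from_quat([q[1],q[2],q[3],q[0]]).as_matrix()
def pose(name,st=None):
    m=optics.camera_model(name)
    if name=="wrist":
        T=np.eye(4);T[:3,:3]=rot(st["tool_rot"]);T[:3,3]=st["position"];T=T@np.array(m["T_tool_cam"])
    else:
        T=np.eye(4);a=np.array(m["attitude"]);T[:3,:3]=a if a.shape==(3,3) else rot(a);T[:3,3]=m["xyz"]
    return np.array(m["intrinsics"]),m["k1"],T
def ray(uv,P):
    K,k1,T=P
    d=np.array([k1,0,0,0,0.]);
    p=cv2.undistortPoints(np.array(uv,float).reshape(-1,1,2),K,d).reshape(-1,2)
    return np.c_[p,np.ones(len(p))]
def at_depth(uv,z,P): return (ray(uv,P)*np.reshape(z,(-1,1)))@P[2][:3,:3].T+P[2][:3,3]
def at_height(uv,h,P):
    d=ray(uv,P)@P[2][:3,:3].T;c=P[2][:3,3]
    return c+d*((h-c[2])/d[:,2])[:,None]
def proj(X,P):
    K,k1,T=P;p=(np.atleast_2d(X)-T[:3,3])@T[:3,:3];s=p[:,:2]/p[:,2:]
    s=s*(1+k1*(s**2).sum(1,keepdims=True));return s@K[:2,:2].T+K[:2,2]
def cloud(dep,P):
    v,u=np.mgrid[0:dep.shape[0],0:dep.shape[1]]
    X=at_depth(np.c_[u.ravel(),v.ravel()],dep.ravel(),P).reshape(*dep.shape,3)
    X[dep<=0]=np.nan;return X
def snap(name,f=None):
    st=r.observe();im,dep=optics.camera(name);P=pose(name,st)
    if f: cv2.imwrite("pics/"+f,im[:,:,::-1])
    np.savez("pics/"+(f or name)+".npz",im=im,dep=dep,K=P[0],k1=P[1],T=P[2])
    return im,dep,P
def load(f):
    z=np.load("pics/"+f+".npz");return z["im"],z["dep"],(z["K"],float(z["k1"]),z["T"])
E
python3 - <<'E'
from h import *
for n in("scene","top"):
    im,d,P=snap(n,n+"0.png");print(n,P[0].tolist(),P[1],P[2].round(3).tolist())
print(r.observe(), optics.camera_model("wrist"))
E
```

```text
pics
scene [[446.34859553095924, 0.0, 252.8870288743765], [0.0, 446.34859553095924, 195.0022024889848], [0.0, 0.0, 1.0]] 0.003780489698862712 [[0.325, 0.624, -0.711, 1.414], [0.946, -0.21, 0.248, -0.308], [0.006, -0.753, -0.658, 0.785], [0.0, 0.0, 0.0, 1.0]]
top [[427.771815564657, 0.0, 251.06621243464596], [0.0, 427.771815564657, 191.7824459785879], [0.0, 0.0, 1.0]] -0.1634534742859851 [[-0.011, -0.997, 0.072, 0.55], [-1.0, 0.01, -0.012, -0.025], [0.011, -0.072, -0.997, 1.214], [0.0, 0.0, 0.0, 1.0]]
{'clock': 0.1, 'qpos': array([ 1.29978994,  0.68989944, -0.19450846,  1.56627369,  0.15732735,
        0.90249239, -0.21512733]), 'joint_vel': array([-0.0013099 , -0.00256682, -0.00134101, -0.0031264 , -0.00082865,
        0.00159074,  0.000623  ]), 'joint_efforts': array([-2.07460638e-03, -5.40602231e+01, -1.27057582e+00, -1.58984274e+01,
        9.45324486e-03,  4.47137732e-03,  4.08620807e-06]), 'position': array([ 0.18733278, -0.59563945,  0.2305554 ]), 'tool_rot': array([-8.15266066e-04,  9.88404106e-01,  1.51844059e-01, -2.02005125e-04]), 'force': array([-0.29376577, -0.45966352, -0.14712367]), 'torque': array([ 0.04286862,  0.02107393, -0.06064882]), 'width': 0.9996399607606684} {'intrinsics': array([[308.71977736,   0.        , 255.4680644 ],
       [  0.        , 308.71977736, 195.28484693],
       [  0.        ,   0.        ,   1.        ]]), 'k1': -0.02613250570972975, 'T_tool_cam': array([[-3.96722553e-04, -9.60071668e-01, -2.79753882e-01,
         7.22322331e-02],
       [ 9.99999757e-01, -2.20289645e-04, -6.62112740e-04,
         7.62520614e-05],
       [ 5.74048799e-04, -2.79754077e-01,  9.60071522e-01,
        -1.42797161e-01],
       [ 0.00000000e+00,  0.00000000e+00,  0.00000000e+00,
         1.00000000e+00]])}
```

View pics/top0.png

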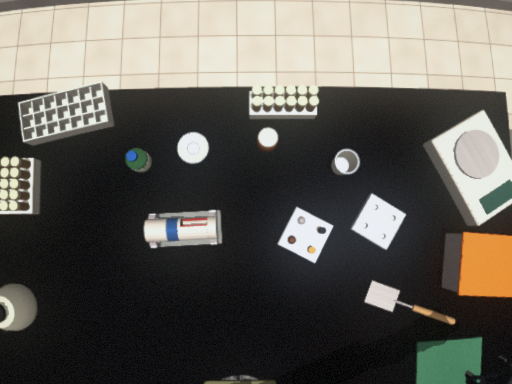

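View pics/scene0.png

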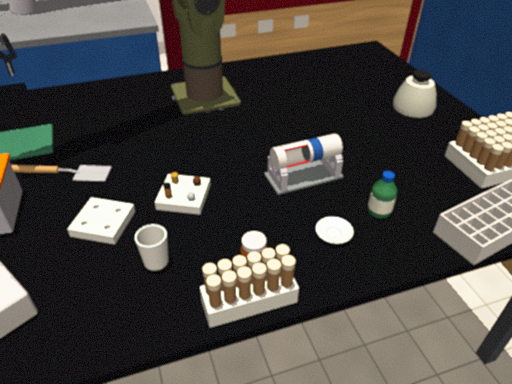

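The top view shows the drum with its blue band at (172,229) and the red-edged window on the right and far side. The foam nearest the base is at (305,235), holding the ball (301,220), vial (black, 321,230), clod (291,240) and slug (gold, 311,250). The scene view agrees with this.

Run:
```python
from h import *
im,d,P=load("top0.png");X=cloud(d,P)
for n,(u,v) in dict(band=(172,229),foam=(305,235),ball=(301,220),vial=(321,230),clod=(291,240),slug=(311,250),bottle=(135,158)).items(): print(n,X[v,u].round(4))
for nm in("top0.png","scene0.png"):
    im,d,P=load(nm);X=cloud(d,P)
    b=X[200:260,130:230] if nm[0]=="t" else X[120:200,255:355]
    c=(im[200:260,130:230] if nm[0]=="t" else im[120:200,255:355]).astype(int)
    m=(b[...,2]>.09)
    blue=m&(c[...,2]>c[...,0]+50)
    red=m&(c[...,0]>c[...,2]+70)
    pts=b[m];q=pts[:,:2]-pts[:,:2].mean(0);_,_,V=np.linalg.svd(q,full_matrices=False)
    print(nm,"axisdir",V[0],"mean",pts.mean(0),"maxz",np.percentile(pts[:,2],98),"ext",(q@V[0]).min(),(q@V[0]).max())
    print("blue",b[blue].mean(0),b[blue].min(0),b[blue].max(0),blue.sum());print("red",b[red].mean(0),b[red].min(0),b[red].max(0),red.sum())
    # fit axis with fixed radius
    from scipy.optimize import least_squares
    def f(p): # x=p0+p1*y ; z=p2
        s=np.hypot(1,p[1]);return np.hypot((pts[:,0]-p[0]-p[1]*(pts[:,1]-.14))/s,pts[:,2]-p[2])-.03
    s=least_squares(f,[pts[:,0].mean(),0,.085],loss="soft_l1",f_scale=.002);print("cyl",s.x,np.median(abs(f(s.x))))
im,d,P=load("top0.png");print(proj([[.5,.14,.085]],P))
```

```text
band [0.5356 0.1667 0.114 ]
foam [ 0.514  -0.1878  0.0251]
ball [ 0.5558 -0.1752  0.0415]
vial [ 0.5281 -0.2256  0.0673]
clod [ 0.5014 -0.1469  0.0401]
slug [ 0.4736 -0.2005  0.0484]
bottle [0.7208 0.2642 0.1182]
top0.png axisdir [-0.01134973  0.99993559] mean [0.53327867 0.15080738 0.10964387] maxz 0.11820556146323792 ext -0.09742312126037166 0.0901053083825151
blue [0.53477414 0.16842542 0.11156421] [0.50927302 0.15456487 0.09809013] [0.56143581 0.18280007 0.12251546] 214
red [0.54515201 0.1125492  0.11504233] [0.54304774 0.08139786 0.10912061] [0.54791091 0.14533217 0.11956918] 35
cyl [ 0.53648225 -0.05221232  0.08537078] 0.0011097383435884484
scene0.png axisdir [-0.00514679 -0.99998676] mean [0.54646072 0.15064274 0.10855502] maxz 0.1185758944821803 ext -0.0918042100122305 0.09912082994146901
blue [0.54913115 0.17003358 0.10859084] [0.51587808 0.15440455 0.09135907] [0.56577833 0.18479373 0.11978689] 158
red [0.54327805 0.11847785 0.1127893 ] [0.52174245 0.08303351 0.0947941 ] [0.55006706 0.14721448 0.11859317] 34
cyl [ 0.53514992 -0.04807181  0.08659996] 0.001345375714926043
[[183.97483141 242.29049683]]
```

```bash
cat >> h.py <<'E'
def down(yaw,tilt=0): # tool x at world yaw deg, pointing down; tilt about tool x
    a=np.radians(yaw);c,s=np.cos(a),np.sin(a)
    return np.array([[c,s,0],[s,-c,0],[0,0,-1.]])@R.from_rotvec([tilt,0,0],degrees=True).as_matrix()
def move(p,Rt,st=None,c=None):
    if c is None:
        st=st or r.observe();c=(np.array(st["position"]),rot(st["tool_rot"]))
    return (c[1].T@(np.array(p)-c[0])*1000).round(1),R.from_matrix(c[1].T@Rt).as_rotvec(degrees=True).round(1)
E
python3 -c "
from h import *
print(move([.515,-.19,.25],down(2.9)))"
```

```text
(array([ 434.3, -288.6,  -19. ]), array([-0.1,  0. , 14.6]))
```

Emit:
play_rows --pt "0.1 -0.066 -0.019 0 0 4 0" --pt "0.43 -0.288 -0.019 0 0 14.6 0" --pt "0.434 -0.288 -0.019 0 0 14.6 0" --pt "0.434 -0.288 -0.019 0 0 14.6 0" --pt "0.434 -0.288 -0.019 0 0 14.6 0" --pt "0.434 -0.288 -0.019 0 0 14.6 0" --pt "0.434 -0.288 -0.019 0 0 14.6 0" --pt "0.434 -0.288 -0.019 0 0 14.6 0" --pt "0.434 -0.288 -0.019 0 0 14.6 0" --pt "0.434 -0.288 -0.019 0 0 14.6 0" --pt "0.434 -0.288 -0.019 0 0 14.6 0" --pt "0.434 -0.288 -0.019 0 0 14.6 0"

```text
clock: 1.6
position: [0.5138, -0.1932, 0.2502]
tool_rot: [0.0, 1.0, 0.023, -0.001]
force: [-0.7, -0.5, -0.1]
width: 0.501
```

```bash
python3 -c "
from h import *
snap('wrist','foamA.png');s=r.observe();print(s['clock'],s['position'],s['width'],s['qpos'])
im=cv2.imread('pics/foamA.png');cv2.imwrite('pics/foamA2.png',cv2.resize(im,None,fx=1.5,fy=1.5))
print(move([.5345,.169,.24],down(92.9)))"
```

```text
1.65 [ 0.51407075 -0.19295886  0.25026664] 0.5018076017343257 [ 0.32437253  0.56136574 -0.08069929  1.7773637   0.06072381  0.80573382
 -1.30990611]
(array([  37.4, -360.6,   10. ]), array([ -0. ,   0.1, -90.2]))
```

View pics/foamA2.png

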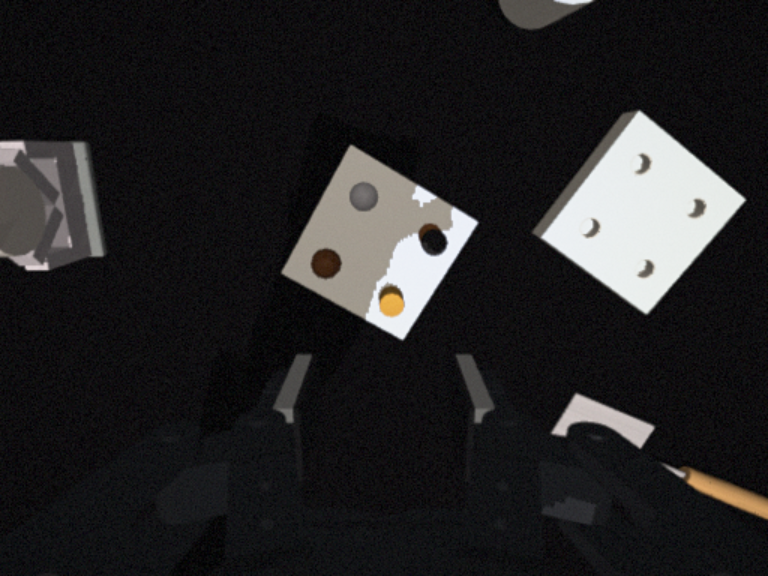

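Wrist view (1.5x): the ball is at (364,196), the clod at (326,263), the slug top at (391,303) and the vial cap at (434,241). Next stop is the drum.

Emit:
play_rows --pt "0.008 -0.06 0.0 0 0 -8 -1" --pt "0.037 -0.36 0.01 0 0 -90 -1" --pt "0.037 -0.36 0.01 0 0 -90 -1" --pt "0.037 -0.36 0.01 0 0 -90 -1" --pt "0.037 -0.36 0.01 0 0 -90 -1" --pt "0.037 -0.36 0.01 0 0 -90 -1" --pt "0.037 -0.36 0.01 0 0 -90 -1" --pt "0.037 -0.36 0.01 0 0 -90 -1" --pt "0.037 -0.36 0.01 0 0 -90 -1" --pt "0.037 -0.36 0.01 0 0 -90 -1" --pt "0.037 -0.36 0.01 0 0 -90 -1"

```text
clock: 3.02
position: [0.5342, 0.1694, 0.2403]
tool_rot: [0.0, 0.69, 0.723, -0.0]
force: [0.3, -0.1, -0.1]
width: 1.002
```

```bash
python3 -c "
from h import *
im,d,P=snap('wrist','drumA.png');s=r.observe();print(s['clock'],s['position'],s['width'],s['qpos'])
cv2.imwrite('pics/drumA2.png',cv2.resize(im[:,:,::-1],None,fx=1.5,fy=1.5))
"
```

```text
3.075 [0.53421258 0.16966868 0.24030704] 0.9992490606097973 [-0.08706927  0.6264196  -0.50809709  1.74304107  0.38227237  0.87192992
 -0.71636412]
```

View pics/drumA2.png

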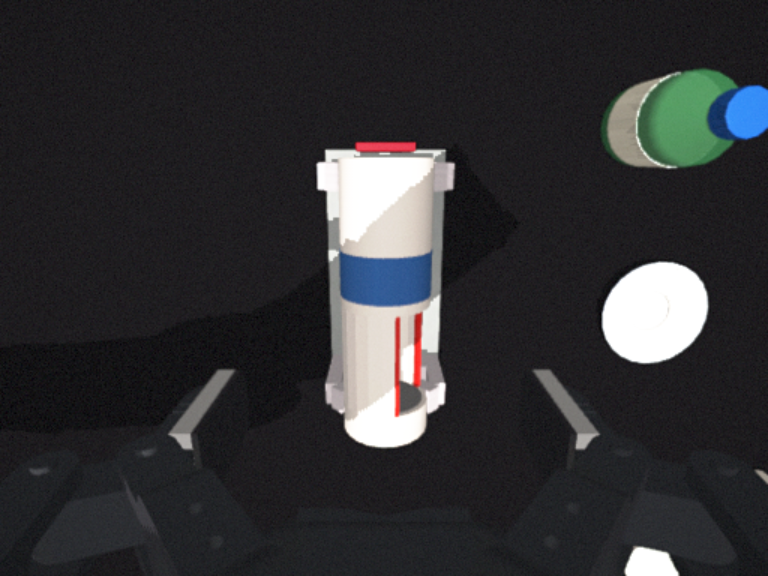

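Wrist view over the drum (1.5x): the blue band spans x 340–432 and rows 252–303. The upper red edge is at x≈398, rows 318–415, and the other edge shows through the window near x≈418. So the window faces world +x, slightly below horizontal.

Run:
```python
from h import *
from scipy.optimize import least_squares
im,d,P=load("drumA.png");X=cloud(d,P);c=im.astype(int)
m=(X[...,2]>.095)&(X[...,2]<.13)&(abs(X[...,0]-.535)<.04)&(abs(X[...,1]-.13)<.14);pts=X[m]
def f(p):
    s=np.hypot(1,p[1]);return np.hypot((pts[:,0]-p[0]-p[1]*(pts[:,1]-.17))/s,pts[:,2]-p[2])-.03
s=least_squares(f,[.535,0,.085],loss="soft_l1",f_scale=.002);print("cyl at y=.17",s.x,np.median(abs(f(s.x))),len(pts))
blue=m&(c[...,2]>c[...,0]+40);b=X[blue];print("blue",b.mean(0),b.min(0),b.max(0))
# band silhouette rays: rows 252..303 at centre col 386, height .115 
print("band", at_height([[386/1.5,252/1.5],[386/1.5,303/1.5],[386/1.5,160/1.5]],.115,P))
# red edges
cc=P[2][:3,3]
for uv in [(398,318),(398,360),(398,410),(418,318),(418,350),(418,385)]:
    q=(ray([[uv[0]/1.5,uv[1]/1.5]],P)@P[2][:3,:3].T)[0]
    t=np.linspace(.1,.5,40001);Y=cc+t[:,None]*q
    ax=s.x[0]+s.x[1]*(Y[:,1]-.17);rr=np.hypot(Y[:,0]-ax,Y[:,2]-.085)
    for R0 in(.028,.030):
        k=np.where(np.diff(np.sign(rr-R0)))[0]
        print(uv,R0,[(np.degrees(np.arctan2(Y[i,0]-ax[i],Y[i,2]-.085)).round(1),Y[i,1].round(3)) for i in k])
```

```text
cyl at y=.17 [ 0.53647042 -0.0445664   0.08492993] 0.00039496386554573396 9833
blue [0.53633628 0.16991024 0.1104013 ] [0.5078197  0.15373651 0.09502451] [0.56541875 0.18537495 0.11701861]
band [[0.53611497 0.187842   0.115     ]
 [0.53762624 0.15644334 0.115     ]
 [0.53361131 0.23991112 0.115     ]]
(398, 318) 0.028 [(np.float64(16.7), np.float64(0.146)), (np.float64(159.2), np.float64(0.128))]
(398, 318) 0.03 [(np.float64(15.4), np.float64(0.147)), (np.float64(160.5), np.float64(0.127))]
(398, 360) 0.028 [(np.float64(17.4), np.float64(0.118)), (np.float64(158.4), np.float64(0.094))]
(398, 360) 0.03 [(np.float64(16.1), np.float64(0.119)), (np.float64(159.8), np.float64(0.093))]
(398, 410) 0.028 [(np.float64(18.3), np.float64(0.082)), (np.float64(157.4), np.float64(0.051))]
(398, 410) 0.03 [(np.float64(16.9), np.float64(0.083)), (np.float64(158.8), np.float64(0.05))]
(418, 318) 0.028 [(np.float64(49.1), np.float64(0.144)), (np.float64(121.6), np.float64(0.132))]
(418, 318) 0.03 [(np.float64(44.2), np.float64(0.145)), (np.float64(126.6), np.float64(0.131))]
(418, 350) 0.028 [(np.float64(50.9), np.float64(0.121)), (np.float64(119.6), np.float64(0.108))]
(418, 350) 0.03 [(np.float64(45.7), np.float64(0.123)), (np.float64(124.8), np.float64(0.106))]
(418, 385) 0.028 [(np.float64(53.1), np.float64(0.096)), (np.float64(117.1), np.float64(0.08))]
(418, 385) 0.03 [(np.float64(47.5), np.float64(0.097)), (np.float64(122.8), np.float64(0.078))]
```

Run:
```python
from h import *
A=np.array([.536,.17,.085]);Rt=down(92.6,30);z=Rt[:,2]
print(move(A+z*(.022-.09),Rt),z)
```

```text
(array([ 0.2, 35.8, 96.4]), array([30. ,  0.1,  0.1])) [-0.49948528 -0.02268149 -0.8660254 ]
```

Emit:
play_rows --pt "0 0.012 0.03 10 0 0 -1" --pt "0 0.024 0.06 20 0 0 -1" --pt "0 0.036 0.096 30 0 0 -1" --pt "0 0.036 0.096 30 0 0 -1" --pt "0 0.036 0.096 30 0 0 -1"

```text
clock: 3.7
position: [0.5698, 0.1728, 0.1449]
tool_rot: [-0.178, 0.666, 0.7, -0.187]
force: [-0.1, 0.2, 1.2]
width: 1.0
```

Run:
```python
from h import *
A=np.array([.536,.17,.085]);Rt=down(92.6,30);z=Rt[:,2]
print(move(A+z*.022,Rt),r.observe()['qpos'])
```

```text
(array([-1.1,  0.5, 90.8]), array([0.1, 0.1, 0.3])) [-0.09038294  1.05985949 -0.51322328  1.17558926  0.2363738   1.48031449
 -0.50497744]
```

Emit:
play_rows --pt "-0.001 0 0.03 0 0 0 -1" --pt "-0.001 0 0.06 0 0 0 -1" --pt "-0.001 0 0.085 0 0 0 -1" --pt "-0.001 0 0.091 0 0 0 -1" --pt "-0.001 0 0.091 0 0 0 -1"

```text
clock: 4.32
position: [0.5261, 0.1693, 0.0688]
tool_rot: [-0.177, 0.666, 0.701, -0.185]
force: [-0.1, -0.1, -0.1]
width: 0.995
```

Emit:
play_rows --force 30 --pt "0 0 0 0 0 0 0" --pt "0 0 0 0 0 0 0.4" --pt "0 0 0 0 0 0 0.6" --pt "0 0 0 0 0 0 0.6"

```text
clock: 4.82
position: [0.5253, 0.1691, 0.0673]
tool_rot: [-0.178, 0.666, 0.7, -0.187]
force: [0.1, -1.4, 8.1]
width: 0.694
```

Emit:
play_rows --pt "0 0.0027 -0.0002 -7 0 0 0.6" --pt "0 0.0053 -0.0007 -14 0 0 0.6" --pt "0 0.0079 -0.0015 -21 0 0 0.6" --pt "0 0.0103 -0.0026 -28 0 0 0.6" --pt "0 0.0126 -0.004 -35 0 0 0.6" --pt "0 0.0126 -0.004 -35 0 0 0.6"

```text
clock: 5.58
position: [0.5371, 0.1704, 0.064]
tool_rot: [0.031, 0.688, 0.725, 0.032]
force: [-2.2, 2.0, 5.0]
width: 0.69
```

Emit:
play_rows --pt "0 0.0027 -0.0002 -7 0 0 0.6" --pt "0 0.0053 -0.0007 -14 0 0 0.6" --pt "0 0.0079 -0.0015 -21 0 0 0.6" --pt "0 0.0103 -0.0026 -28 0 0 0.6" --pt "0 0.0126 -0.004 -35 0 0 0.6" --pt "0 0.0126 -0.004 -35 0 0 0.6" --pt "0 0.0126 -0.004 -35 0 0 0.6"

```text
clock: 6.45
position: [0.5499, 0.1641, 0.0635]
tool_rot: [0.209, 0.659, 0.701, 0.175]
force: [0.1, -3.0, -3.5]
width: 0.692
```

Run:
```python
from h import *
s=r.observe();z=rot(s['tool_rot'])[:,2];y=rot(s['tool_rot'])[:,1]
print(s['clock'],z,y,np.array(s['position'])-.022*z,s['force'])
im,d,P=snap('wrist','drumB.png');cv2.imwrite('pics/drumB2.png',cv2.resize(im[:,:,::-1],None,fx=1.5,fy=1.5))
```

```text
6.45 [ 0.52374597 -0.02986226 -0.85135093] [0.85075532 0.06954703 0.5209401 ] [0.53842724 0.16477403 0.08219398] [ 0.06425546 -2.98784331 -3.50323331]
```

View pics/drumB2.png

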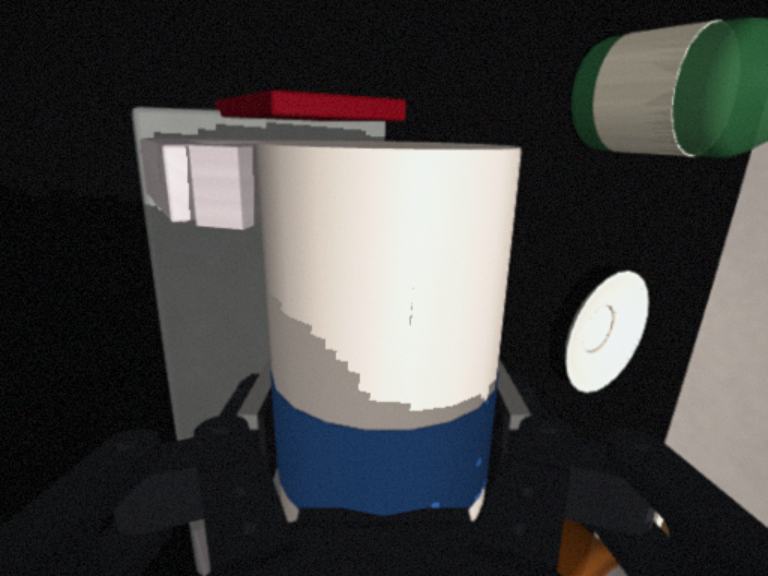

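This shows the drum in the grip, the stop plate at (310,105) behind it and a gap of a few mm. The turn stopped about 8° short, so I'll check whether a joint is at its limit.

Run:
```python
from h import *
s=r.observe();print(s['qpos'])
Rt=rot(s['tool_rot']);print(Rt.round(3))
```

```text
[-0.20530298  0.96646415 -0.56034602  2.3163816   2.20510623  0.92104323
 -2.60490667]
[[-0.043  0.849  0.526]
 [ 0.997  0.069 -0.03 ]
 [-0.062  0.524 -0.85 ]]
```

Emit:
play_rows --pt "0 0 0 0 0 0 0" --pt "0 0 0 0 0 0 -1" --pt "0 0 0 0 0 0 -1" --pt "0 0 0 0 0 0 -1" --pt "0 0 -0.02 0 0 0 -1" --pt "0 0 -0.05 0 0 0 -1" --pt "0 0 -0.09 0 0 0 -1" --pt "0 0 -0.09 0 0 0 -1"

```text
clock: 7.5
position: [0.4993, 0.1657, 0.1397]
tool_rot: [0.206, 0.658, 0.704, 0.171]
force: [0.4, 0.7, -0.2]
width: 1.001
```

Run:
```python
from h import *
s=r.observe();print(s['qpos']);A=np.array([.536,.165,.085])
print(move([.534,.16,.25],down(92.6)))
```

```text
[-0.26407707  0.76186329 -0.57566412  2.41006819  2.04484648  0.82230954
 -2.57768446]
(array([-14.6,  85.6, -76.6]), array([30.8,  3.6,  1.2]))
```

Emit:
play_rows --pt "0 0.02 -0.02 8 0 0 -1" --pt "-0.01 0.06 -0.055 20 2 0 -1" --pt "-0.0146 0.0856 -0.0766 30.8 3.6 1.2 -1" --pt "-0.0146 0.0856 -0.0766 30.8 3.6 1.2 -1" --pt "-0.0146 0.0856 -0.0766 30.8 3.6 1.2 -1" --pt "-0.0146 0.0856 -0.0766 30.8 3.6 1.2 -1"

```text
clock: 8.25
position: [0.5343, 0.1586, 0.2458]
tool_rot: [0.036, 0.693, 0.72, 0.005]
force: [0.8, -0.4, -1.7]
width: 0.999
```

Run:
```python
from h import *
from scipy.optimize import least_squares
im,d,P=snap('wrist','drumC.png');s=r.observe();print(s['qpos'],s['position'])
cv2.imwrite('pics/drumC2.png',cv2.resize(im[:,:,::-1],None,fx=1.5,fy=1.5))
X=cloud(d,P);c=im.astype(int)
m=(X[...,2]>.095)&(X[...,2]<.13)&(abs(X[...,0]-.535)<.04)&(abs(X[...,1]-.13)<.14);pts=X[m]
def f(p):
    s=np.hypot(1,p[1]);return np.hypot((pts[:,0]-p[0]-p[1]*(pts[:,1]-.17))/s,pts[:,2]-p[2])-.03
s=least_squares(f,[.535,0,.085],loss="soft_l1",f_scale=.002);print("cyl at y=.17",s.x,np.median(abs(f(s.x))),len(pts))
blue=m&(c[...,2]>c[...,0]+40);b=X[blue];print("blue",b.mean(0),b.min(0),b.max(0))
```

```text
[ 0.00648869  0.63202185 -0.6806812   1.76846919  0.57556424  0.90643808
 -0.90760492] [0.54022353 0.15794362 0.24897528]
cyl at y=.17 [ 0.5364136  -0.04351235  0.08481676] 0.00043881774419505214 8776
blue [0.53593854 0.16770033 0.11040794] [0.50771283 0.15107994 0.09516654] [0.56526459 0.18305551 0.11714323]
```

View pics/drumC2.png

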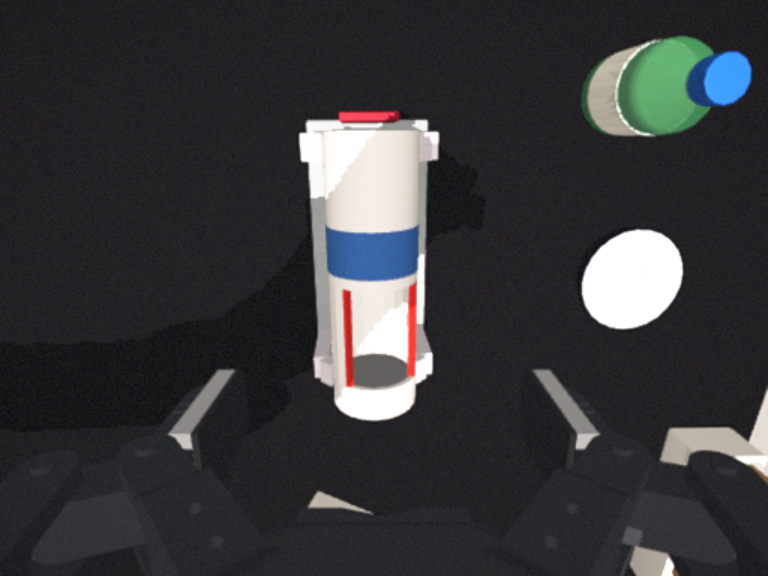

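The drum is seated. The red edges are at x≈348 (rows 290–383) and x≈412 (rows 285–375), so the window is up but still leans a few degrees towards +x. I'll measure it again now that the arm has settled.

```bash
cat > ang.py <<'E'
from h import *
from scipy.optimize import least_squares
def angles(name):
    im,d,P=snap('wrist',name);s=r.observe();print(s['position'],s['joint_vel'].round(3).max())
    X=cloud(d,P);c=im.astype(int)
    m=(X[...,2]>.095)&(X[...,2]<.13)&(abs(X[...,0]-.535)<.04)&(abs(X[...,1]-.13)<.14);pts=X[m]
    f=lambda p:np.hypot((pts[:,0]-p[0]-p[1]*(pts[:,1]-.17))/np.hypot(1,p[1]),pts[:,2]-p[2])-.03
    s=least_squares(f,[.536,-.045,.085],loss="soft_l1",f_scale=.002);print("cyl",s.x)
    blue=m&(c[...,2]>c[...,0]+40);b=X[blue];print("blue y",b[:,1].min(),b[:,1].max())
    red=(c[...,0]>c[...,2]+70)&(c[...,0]>c[...,1]+70)
    v,u=np.where(red);out={}
    q=ray(np.c_[u,v],P)@P[2][:3,:3].T;cc=P[2][:3,3];t=np.linspace(.08,.4,3201)
    res=[]
    for w in q:
        Y=cc+t[:,None]*w;ax=s.x[0]+s.x[1]*(Y[:,1]-.17);rr=np.hypot(Y[:,0]-ax,Y[:,2]-s.x[2])-.029
        k=np.where((rr[:-1]>0)&(rr[1:]<=0))[0]
        if len(k): i=k[0];res.append((np.degrees(np.arctan2(Y[i,0]-ax[i],Y[i,2]-s.x[2])),Y[i,1]))
    a=np.array(res);a=a[(a[:,1]>.07)&(a[:,1]<.16)];print("red y",a[:,1].min(),a[:,1].max())
    L=a[a[:,0]<0,0];Rr=a[a[:,0]>0,0];print("left",np.median(L),len(L),"right",np.median(Rr),len(Rr),"mid",(np.median(L)+np.median(Rr))/2)
    return s.x
if __name__=="__main__":
    import sys;angles(sys.argv[1])
E
python3 ang.py drumD.png; python3 -c "
from h import *
print(r.observe()['qpos'])"
```

```text
[0.54005397 0.15599927 0.24694598] 0.165
cyl [ 0.53638587 -0.04355871  0.08482045]
blue y 0.15143426986430414 0.18314656258743656
red y 0.07438425014205427 0.14569580880295852
left -36.23781746640749 358 right 62.44375434686596 254 mid 13.102968440229233
[ 0.00307672  0.63177301 -0.67698321  1.77657786  0.58825426  0.90045512
 -0.92449858]
```

```bash
sed -i 's/-\.029$/-.0275/' ang.py; grep -n 0275 ang.py
python3 - <<'E'
from h import *
A=np.array([.5365,.167,.085]);Rt=down(92.6,25);z=Rt[:,2]
print(move(A+z*(.022-.09),Rt))
E
```

```text
15:        Y=cc+t[:,None]*w;ax=s.x[0]+s.x[1]*(Y[:,1]-.17);rr=np.hypot(Y[:,0]-ax,Y[:,2]-s.x[2])-.0275
(array([ 16. ,  18.9, 101.2]), array([28.7,  2.2, -1.7]))
```

Emit:
play_rows --pt "0.005 0.007 0.03 10 0.7 -0.6 -1" --pt "0.01 0.013 0.06 19 1.4 -1.2 -1" --pt "0.016 0.019 0.101 28.7 2.2 -1.7 -1" --pt "0.016 0.019 0.101 28.7 2.2 -1.7 -1" --pt "0.016 0.019 0.101 28.7 2.2 -1.7 -1" --pt "0.016 0.019 0.101 28.7 2.2 -1.7 -1" --pt "0.016 0.019 0.101 28.7 2.2 -1.7 -1"

```text
clock: 9.22
position: [0.5604, 0.1694, 0.1488]
tool_rot: [-0.146, 0.672, 0.709, -0.158]
force: [0.4, 0.0, 0.8]
width: 0.996
```

Run:
```python
from h import *
A=np.array([.5365,.167,.085]);Rt=down(92.6,25);z=Rt[:,2]
s=r.observe();print(move(A+z*.022,Rt),s['qpos'],s['position'])
```

```text
(array([-0.5,  4.9, 90. ]), array([0.2, 0.5, 0.4])) [-0.00767226  1.02819919 -0.6961247   1.30330157  0.39567148  1.38884896
 -0.64569006] [0.56043071 0.16944436 0.14879634]
```

Emit:
play_rows --pt "0 0.005 0.01 0 0.5 0 -1" --pt "0 0.005 0.04 0 0.5 0 -1" --pt "0 0.005 0.07 0 0.5 0 -1" --pt "0 0.005 0.09 0 0.5 0 -1" --pt "0 0.005 0.09 0 0.5 0 -1" --pt "0 0.005 0.09 0 0.5 0 -1"

```text
clock: 9.98
position: [0.5269, 0.1669, 0.0622]
tool_rot: [-0.151, 0.673, 0.707, -0.156]
force: [-0.2, 0.5, 1.0]
width: 1.0
```

Emit:
play_rows --force 30 --pt "0 0 0 0 0 0 0" --pt "0 0 0 0 0 0 0.4" --pt "0 0 0 0 0 0 0.6" --pt "0 0 0 0 0 0 0.6" --pt "0 0.0019 -0.0001 -5 0 0 0.6" --pt "0 0.0038 -0.0003 -10 0 0 0.6" --pt "0 0.0057 -0.0007 -15 0 0 0.6" --pt "0 0.0057 -0.0007 -15 0 0 0.6" --pt "0 0.0057 -0.0007 -15 0 0 0.6" --pt "0 0.0057 -0.0007 -15 0 0 0.6"

```text
clock: 11.22
position: [0.5313, 0.1678, 0.061]
tool_rot: [-0.063, 0.686, 0.722, -0.064]
force: [-3.9, -0.4, 12.3]
width: 0.688
```

Run:
```python
from h import *
s=r.observe();T=rot(s['tool_rot']);print(s['position'],T.round(3),np.degrees(np.arcsin(T[0,2])),s['qpos'])
```

```text
[0.53128792 0.16776308 0.06103752] [[-0.05   0.983 -0.179]
 [ 0.999  0.049 -0.006]
 [ 0.003 -0.179 -0.984]] -10.290057131705286 [-0.02280383  0.98259388 -0.61563263  1.70314824  0.59908077  0.83323747
 -0.86059668]
```

Release, withdraw to the viewing pose and measure again.

Emit:
play_rows --pt "0 0 0 0 0 0 0" --pt "0 0 0 0 0 0 -1" --pt "0 0 0 0 0 0 -1" --pt "0 0 0 0 0 0 -1" --pt "0 0 -0.03 0 0 0 -1" --pt "0 0 -0.08 0 0 0 -1" --pt "0 0.012 -0.13 -5 0 0 -1" --pt "0 0.025 -0.18 -10.3 0 0 -1" --pt "0 0.03 -0.18 -10.3 0 0 -1" --pt "0 0.03 -0.18 -10.3 0 0 -1" --pt "0 0.03 -0.18 -10.3 0 0 -1" --pt "0 0.03 -0.18 -10.3 0 0 -1"

```text
clock: 12.72
position: [0.5921, 0.1694, 0.2302]
tool_rot: [-0.001, 0.689, 0.725, 0.0]
force: [-0.7, -0.5, -0.1]
width: 0.999
```

```bash
python3 ang.py drumE.png;python3 -c "
import cv2;cv2.imwrite('pics/drumE2.png',cv2.resize(cv2.imread('pics/drumE.png')[60:300,160:340],None,fx=2.5,fy=2.5))"
```

```text
[0.592266   0.16954224 0.23046548] 0.001
cyl [ 0.53646629 -0.04568222  0.08477013]
blue y 0.152115219787406 0.18352330780048967
red y 0.07247484099526508 0.1450745845356293
left -51.75229840559797 276 right 55.08388242476434 350 mid 1.6657920095831855
```

View pics/drumE2.png

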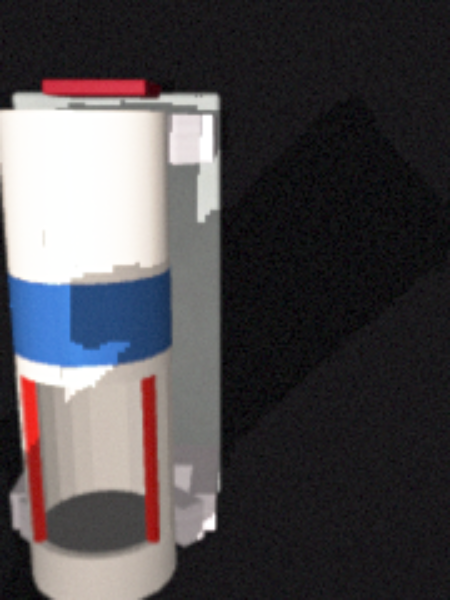

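The window edges now measure -51.8° and +55.1°, so the window is up to within about 2°. The crop shows the open mouth between the red edges. On to the foam for a second view.

Run:
```python
from h import *
print(move([.47,-.17,.21],down(2.6)))
```

```text
(array([-333. , -139.2,   19.8]), array([-0.1, -0.1, 90.3]))
```

Emit:
play_rows --pt "-0.03 -0.012 0 0 0 6 0" --pt "-0.09 -0.036 0 0 0 16 0" --pt "-0.15 -0.06 0 0 0 27 0" --pt "-0.333 -0.139 0.02 0 0 90 0" --pt "-0.333 -0.139 0.02 0 0 90 0" --pt "-0.333 -0.139 0.02 0 0 90 0" --pt "-0.333 -0.139 0.02 0 0 90 0" --pt "-0.333 -0.139 0.02 0 0 90 0" --pt "-0.333 -0.139 0.02 0 0 90 0" --pt "-0.333 -0.139 0.02 0 0 90 0" --pt "-0.333 -0.139 0.02 0 0 90 0" --pt "-0.333 -0.139 0.02 0 0 90 0"

```text
clock: 14.28
position: [0.4707, -0.1697, 0.2104]
tool_rot: [-0.001, 1.0, 0.026, 0.001]
force: [-0.1, 0.6, 0.1]
width: 0.503
```

Run:
```python
from h import *
im,d,P=snap('wrist','foamB.png');s=r.observe();print(s['clock'],s['position'],s['joint_vel'].max(),s['qpos'])
g=proj([[.514,-.187,.03]],P)[0];print(g)
u,v=(g-100).round().astype(int);u=max(u,0);v=max(v,0);print("crop origin",u,v)
cv2.imwrite('pics/foamB2.png',cv2.resize(im[v:v+200,u:u+200,::-1],None,fx=3,fy=3,interpolation=cv2.INTER_CUBIC))
```

```text
14.325 [ 0.47068716 -0.16973694  0.21038087] 0.00326995287780236 [ 0.43734154  0.5669848  -0.2838583   1.95696819  0.24652396  0.64910996
 -1.52093949]
[275.21362051 135.83403266]
crop origin 175 36
```

View pics/foamB2.png

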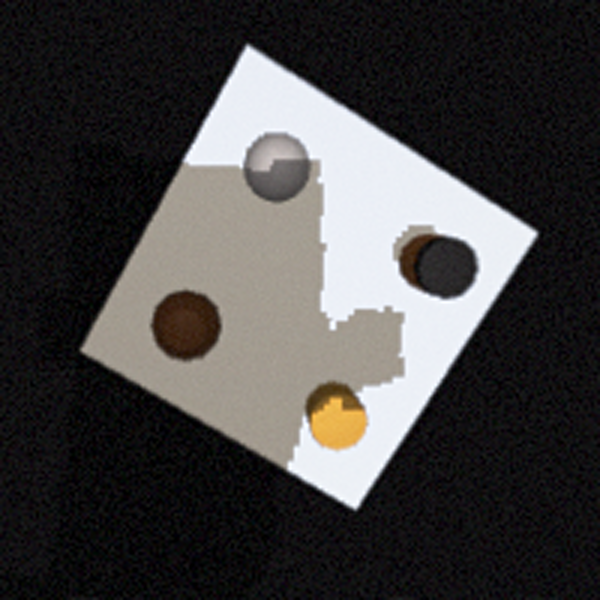

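Foam crop (3x, origin 175,36): the ball is at (277,167), the clod at (187,325), the slug top at (338,417) and the vial cap at (446,267).

Run:
```python
from h import *
_,dA,PA=load("foamA.png");_,dB,PB=load("foamB.png");XB=cloud(dB,PB)
A=dict(ball=(364,196),clod=(326,263),slug=(391,303),vial=(434,241))
B=dict(ball=(277,167),clod=(187,325),slug=(338,417),vial=(446,267))
H=dict(ball=.033,clod=.033,slug=.049,vial=.065)
for k in A:
    a=np.array(A[k])/1.5;b=np.array(B[k])/3+[175,36]
    M=[];y=[]
    for uv,P in((a,PA),(b,PB)):
        q=(ray([uv],P)@P[2][:3,:3].T)[0];q/=np.linalg.norm(q);m=np.eye(3)-np.outer(q,q);M.append(m);y.append(m@P[2][:3,3])
    X=np.linalg.lstsq(np.vstack(M),np.hstack(y),rcond=None)[0]
    i=b.round().astype(int);print(k,"tri",X.round(4),"depth",XB[i[1],i[0]].round(4),"atH B",at_height([b],H[k],PB)[0].round(4),"A",at_height([a],H[k],PA)[0].round(4))
cr=np.array([(248,44),(537,234),(357,510),(80,350)])/3+[175,36];C=at_height(cr,.025,PB);print(C.round(4),C.mean(0).round(4))
s=r.observe()
print("to slug pre", move([.4755,-.2005,.12],down(2.6)))
```

```text
ball tri [ 0.557  -0.1761  0.0301] depth [ 0.5561 -0.1755  0.0437] atH B [ 0.5569 -0.1761  0.033 ] A [ 0.5573 -0.1762  0.033 ]
clod tri [ 0.504  -0.1483  0.0354] depth [ 0.5056 -0.1488  0.0472] atH B [ 0.5036 -0.1484  0.033 ] A [ 0.5035 -0.1479  0.033 ]
slug tri [ 0.4777 -0.2008  0.0495] depth [ 0.4774 -0.2014  0.0485] atH B [ 0.4775 -0.201   0.049 ] A [ 0.4777 -0.2007  0.049 ]
vial tri [ 0.5291 -0.2297  0.0575] depth [ 0.5292 -0.2285  0.0653] atH B [ 0.5292 -0.2283  0.065 ] A [ 0.5305 -0.2285  0.065 ]
[[ 0.5951 -0.1645  0.025 ]
 [ 0.5401 -0.267   0.025 ]
 [ 0.4374 -0.2136  0.025 ]
 [ 0.4919 -0.1102  0.025 ]] [ 0.5161 -0.1889  0.025 ]
to slug pre (array([ 3. , 31.2, 90.3]), array([-0.1, -0.1,  0.3]))
```

Emit:
play_rows --pt "0.004 0.016 0.045 0 0 0 0" --pt "0.006 0.0315 0.09 0 0 0 0" --pt "0.006 0.0315 0.09 0 0 0 0" --pt "0.006 0.0315 0.13 0 0 0 0" --pt "0.006 0.0315 0.165 0 0 0 0" --pt "0.006 0.0315 0.182 0 0 0 0" --pt "0.006 0.0315 0.182 0 0 0 0" --pt "0.006 0.0315 0.182 0 0 0 0"

```text
clock: 15.32
position: [0.4799, -0.2004, 0.0301]
tool_rot: [-0.001, 1.0, 0.025, 0.002]
force: [-0.9, 0.2, 0.2]
width: 0.504
```

Emit:
play_rows --force 30 --pt "0 0 0 0 0 0 0.5" --pt "0 0 0 0 0 0 0.8" --pt "0 0 0 0 0 0 0.8" --pt "0 0 0 0 0 0 0.8" --pt "0 0 -0.03 0 0 0 0.8" --pt "0 0 -0.08 0 0 0 0.8" --pt "0 0 -0.15 0 0 0 0.8" --pt "0 0 -0.15 0 0 0 0.8"

```text
clock: 16.32
position: [0.4808, -0.2017, 0.1828]
tool_rot: [0.0, 1.0, 0.025, 0.005]
force: [1.5, -1.0, -0.5]
width: 0.216
```

Run:
```python
from h import *
s=r.observe();print(s['position'],s['width']*85)
print(move([.540,.100,.178],down(2.6)),move([.540,.100,.095],down(2.6)))
```

```text
[ 0.48078962 -0.20169889  0.18276384] 18.326923689606332
(array([  74. , -298.4,    5.3]), array([ 0. , -0.6,  0.2])) (array([  73.2, -298.5,   88.3]), array([ 0. , -0.6,  0.2]))
```

Emit:
play_rows --pt "0.01 -0.04 0 0 0 0 0.8" --pt "0.025 -0.1 0 0 0 0 0.8" --pt "0.04 -0.16 0 0 0 0 0.8" --pt "0.055 -0.22 0 0 0 0 0.8" --pt "0.068 -0.275 0 0 0 0 0.8" --pt "0.073 -0.307 0 0 0 0 0.8" --pt "0.073 -0.307 0.005 0 0 0 0.8" --pt "0.073 -0.307 0.005 0 0 0 0.8" --pt "0.073 -0.307 0.005 0 0 0 0.8"

```text
clock: 17.45
position: [0.5355, 0.1072, 0.1739]
tool_rot: [-0.0, 1.0, 0.024, 0.001]
force: [0.3, -0.8, -1.1]
width: 0.219
```

Run:
```python
from h import *
s=r.observe();print(s['position'],s['width']*85)
print(move([.5393,.109,.076],down(2.6)))
im,d,P=snap('wrist','drumF.png');cv2.imwrite('pics/drumF2.png',cv2.resize(im[:,:,::-1],None,fx=1.5,fy=1.5))
```

```text
[0.53552698 0.10718436 0.17390371] 18.617749055898862
(array([ 3.7, -1.6, 97.9]), array([-0. , -0.1,  0.1]))
```

View pics/drumF2.png

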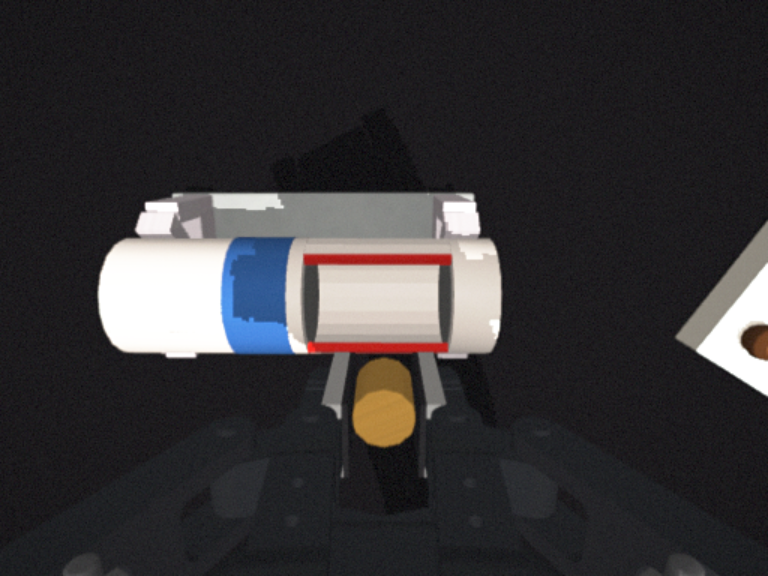

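The slug is held upright at (385,400) and the window is up, with red edges at rows 258 and 348 and columns 305–450. I'll work out the mouth centre from these before going in.

Run:
```python
from h import *
im,d,P=load('drumF.png')
C=at_height(np.array([(304,259),(451,259),(307,348),(449,348)])/1.5,.1015,P);print(C.round(4),C.mean(0))
print(move([C.mean(0)[0],C.mean(0)[1],.076],down(2.6)))
```

```text
[[0.56   0.1464 0.1015]
 [0.5633 0.0767 0.1015]
 [0.5145 0.1449 0.1015]
 [0.5179 0.0737 0.1015]] [0.5389195  0.11042573 0.1015    ]
(array([ 3.2, -2.7, 98.1]), array([-0.1, -0.1,  0.1]))
```

Emit:
play_rows --pt "0.0035 -0.0027 0.02 0 0 0 0.8" --pt "0.0035 -0.0027 0.05 0 0 0 0.8" --pt "0.0035 -0.0027 0.08 0 0 0 0.8" --pt "0.0035 -0.0027 0.097 0 0 0 0.8" --pt "0.0035 -0.0027 0.097 0 0 0 0.8" --pt "0.0035 -0.0027 0.097 0 0 0 0.8"

```text
clock: 18.25
position: [0.5402, 0.1125, 0.0782]
tool_rot: [-0.001, 1.0, 0.025, 0.002]
force: [-0.3, 1.3, -1.1]
width: 0.22
```

Emit:
play_rows --pt "0 0 0 0 0 0 0.33" --pt "0 0 0 0 0 0 0.33" --pt "0 0 0 0 0 0 0.33" --pt "0 0 -0.04 0 0 0 0.33" --pt "0 0 -0.09 0 0 0 0.2" --pt "0 0 -0.1 0 0 0 0" --pt "0 0 -0.1 0 0 0 0"

```text
clock: 19.12
position: [0.5394, 0.1122, 0.1777]
tool_rot: [-0.001, 1.0, 0.025, 0.002]
force: [0.2, -0.5, -0.3]
width: 0.501
```

Run:
```python
from h import *
s=r.observe();print(s['clock'],s['position'],s['width']*85)
c=(s['position'],rot(s['tool_rot']))
print(move([.557,-.1761,.13],down(2.6)),move([.557,-.1761,.027],down(2.6)))
```

```text
19.125 [0.53938275 0.11223698 0.17766241] 42.60972632472914
(array([  3., 289.,  47.]), array([-0.1, -0.2,  0.3])) (array([  2.7, 289.2, 150. ]), array([-0.1, -0.2,  0.3]))
```

Emit:
play_rows --pt "0 0.04 0 0 0 0 0" --pt "0.001 0.1 0 0 0 0 0" --pt "0.002 0.16 0.01 0 0 0 0" --pt "0.003 0.22 0.03 0 0 0 0" --pt "0.003 0.275 0.045 0 0 0 0" --pt "0.003 0.289 0.047 0 0 0 0" --pt "0.003 0.289 0.047 0 0 0 0" --pt "0.003 0.289 0.047 0 0 0 0"

```text
clock: 20.12
position: [0.557, -0.1732, 0.1294]
tool_rot: [-0.002, 1.0, 0.027, 0.001]
force: [-0.2, -0.1, 0.2]
width: 0.501
```

Run:
```python
from h import *
print(r.observe()['position'],move([.557,-.1761,.027],down(2.6)))
```

```text
[ 0.55701131 -0.1732361   0.12943935] (array([ -0.4,   3.3, 102.4]), array([-0.2, -0.1,  0.5]))
```

Emit:
play_rows --force 30 --pt "0 0.002 0.04 0 0 0 0" --pt "0 0.002 0.08 0 0 0 0" --pt "0 0.002 0.102 0 0 0 0" --pt "0 0.002 0.102 0 0 0 0" --pt "0 0.002 0.102 0 0 0 0" --pt "0 0.002 0.102 0 0 0 0.5" --pt "0 0.002 0.102 0 0 0 0.8" --pt "0 0.002 0.102 0 0 0 0.8" --pt "0 0.002 0.102 0 0 0 0.8"

```text
clock: 21.25
position: [0.5582, -0.1764, 0.0289]
tool_rot: [-0.002, 1.0, 0.026, 0.002]
force: [0.2, 4.2, 6.5]
width: 0.228
```

Emit:
play_rows --pt "0 0 -0.02 0 0 0 0.8" --pt "0 0 -0.07 0 0 0 0.8" --pt "0 0 -0.13 0 0 0 0.8" --pt "0 0 -0.15 0 0 0 0.8" --pt "0 0 -0.15 0 0 0 0.8"

```text
clock: 21.88
position: [0.5578, -0.1792, 0.1795]
tool_rot: [-0.0, 1.0, 0.025, 0.003]
force: [-0.4, -0.3, -1.0]
width: 0.229
```

Run:
```python
from h import *
s=r.observe();print(s['position'],s['width']*85,move([.539,.110,.178],down(2.6)))
```

```text
[ 0.55777815 -0.17917752  0.17951657] 19.433604439852925 (array([  -4.5, -289.8,    1.6]), array([-0. , -0.4,  0.2]))
```

Emit:
play_rows --pt "0 -0.04 0 0 0 0 0.8" --pt "-0.001 -0.1 0 0 0 0 0.8" --pt "-0.002 -0.16 0 0 0 0 0.8" --pt "-0.003 -0.22 0 0 0 0 0.8" --pt "-0.004 -0.27 0 0 0 0 0.8" --pt "-0.004 -0.29 0 0 0 0 0.8" --pt "-0.004 -0.29 0 0 0 0 0.8" --pt "-0.004 -0.29 0 0 0 0 0.8" --pt "-0.004 -0.29 0 0 0 0 0.8"

```text
clock: 23.0
position: [0.5383, 0.109, 0.1779]
tool_rot: [-0.0, 1.0, 0.024, 0.001]
force: [-0.2, 0.8, 0.7]
width: 0.229
```

Run:
```python
from h import *
s=r.observe();print(s['position'],s['width']*85,move([.539,.110,.088],down(2.6)))
im,d,P=snap('wrist','drumG.png');cv2.imwrite('pics/drumG2.png',cv2.resize(im[130:330,140:360,::-1],None,fx=2.5,fy=2.5))
```

```text
[0.53828328 0.10897408 0.17785228] 19.434231244059838 (array([ 0.6, -0.9, 89.9]), array([-0. , -0.1,  0.1]))
```

View pics/drumG2.png

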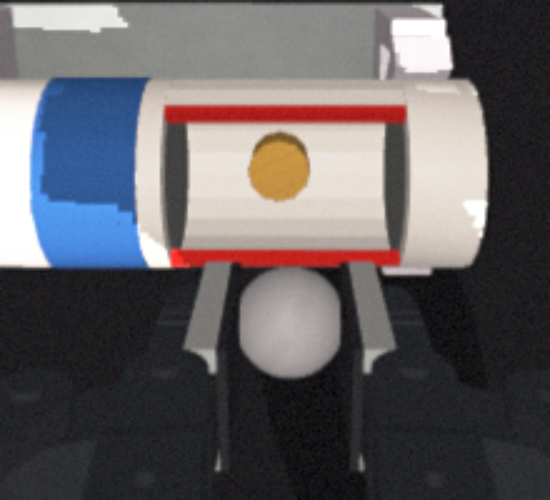

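The slug stands upright in the chamber at (279,170) and the ball is held at the fingertips. I'll release the ball slightly to the -y side so it settles next to the slug.

Emit:
play_rows --pt "0.001 0.005 0.02 0 0 0 0.8" --pt "0.001 0.005 0.05 0 0 0 0.8" --pt "0.001 0.005 0.075 0 0 0 0.8" --pt "0.001 0.005 0.084 0 0 0 0.8" --pt "0.001 0.005 0.084 0 0 0 0.8" --pt "0.001 0.005 0.084 0 0 0 0.8"

```text
clock: 23.8
position: [0.5404, 0.1065, 0.0952]
tool_rot: [-0.001, 1.0, 0.025, 0.002]
force: [-0.4, -0.4, 0.0]
width: 0.224
```

Emit:
play_rows --pt "0 0 0 0 0 0 0.42" --pt "0 0 0 0 0 0 0.42" --pt "0 0 0 0 0 0 0.42" --pt "0 0 0 0 0 0 0.42" --pt "0 0 -0.04 0 0 0 0.42" --pt "0 0 -0.08 0 0 0 0.2" --pt "0 0 -0.085 0 0 0 0" --pt "0 0 -0.085 0 0 0 0" --pt "0 0 -0.085 0 0 0 0"

```text
clock: 24.92
position: [0.5386, 0.106, 0.1781]
tool_rot: [-0.001, 1.0, 0.025, -0.0]
force: [-0.1, 0.6, -1.0]
width: 0.501
```

Run:
```python
from h import *
s=r.observe();print(s['clock'],s['position'],s['width']*85)
print(move([.5036,-.1484,.13],down(2.6)))
im,d,P=snap('wrist','drumH.png');cv2.imwrite('pics/drumH2.png',cv2.resize(im[130:330,140:360,::-1],None,fx=2.5,fy=2.5))
```

```text
24.925 [0.53863607 0.10601739 0.17809525] 42.61746729362947
(array([-47.8, 252.4,  47.7]), array([-0.1,  0. ,  0.3]))
```

View pics/drumH2.png

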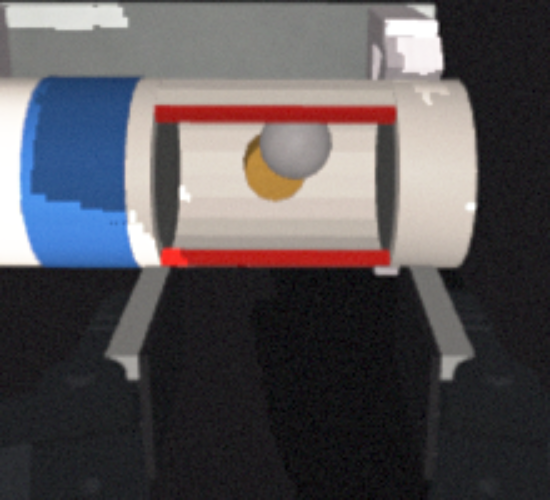

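The ball is resting on the wall and the edge of the slug at (296,142). I'll nudge it down towards -y with the closed fingers so the clod has room.

Emit:
play_rows --pt "0.002 -0.01 0 0 0 0 1" --pt "0.004 -0.022 0 0 0 0 1" --pt "0.004 -0.022 0 0 0 0 1" --pt "0.004 -0.022 0.02 0 0 0 1" --pt "0.004 -0.022 0.05 0 0 0 1" --pt "0.004 -0.022 0.075 0 0 0 1" --pt "0.004 -0.022 0.088 0 0 0 1" --pt "0.004 -0.022 0.088 0 0 0 1"

```text
clock: 25.98
position: [0.5422, 0.1285, 0.0908]
tool_rot: [-0.001, 1.0, 0.025, 0.0]
force: [-0.2, -0.7, -0.1]
width: 0.004
```

Emit:
play_rows --pt "0 0.004 0 0 0 0 1" --pt "0 0.008 0 0 0 0 1" --pt "0 0.012 0 0 0 0 1" --pt "0 0.016 0 0 0 0 1" --pt "0 0.016 0 0 0 0 1" --pt "0 0.01 -0.03 0 0 0 1" --pt "0 0.01 -0.08 0 0 0 1" --pt "0 0.01 -0.09 0 0 0 0" --pt "0 0.01 -0.09 0 0 0 0"

```text
clock: 27.1
position: [0.5431, 0.1185, 0.1816]
tool_rot: [-0.001, 1.0, 0.025, 0.002]
force: [0.4, -0.9, -1.4]
width: 0.414
```

Run:
```python
from h import *
s=r.observe();print(s['clock'],s['position'],s['width']*85)
print(move([.5036,-.1484,.13],down(2.6)))
im,d,P=snap('wrist','drumI.png');cv2.imwrite('pics/drumI2.png',cv2.resize(im[130:330,140:360,::-1],None,fx=2.5,fy=2.5))
```

```text
27.1 [0.54307041 0.11848267 0.18164525] 35.221551972946294
(array([-53. , 264.7,  50.8]), array([-0.1, -0.2,  0.3]))
```

View pics/drumI2.png

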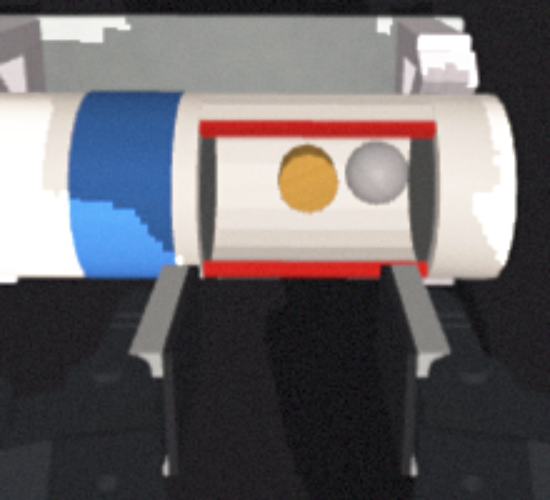

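The ball now sits on the floor at (377,172), next to the slug at (307,180). Next is the clod.

Emit:
play_rows --pt "-0.008 0.04 0 0 0 0 0" --pt "-0.02 0.1 0 0 0 0 0" --pt "-0.032 0.16 0.01 0 0 0 0" --pt "-0.045 0.22 0.03 0 0 0 0" --pt "-0.053 0.262 0.05 0 0 0 0" --pt "-0.053 0.264 0.051 0 0 0 0" --pt "-0.053 0.264 0.051 0 0 0 0" --pt "-0.053 0.264 0.051 0 0 0 0"

```text
clock: 28.15
position: [0.5038, -0.1458, 0.1295]
tool_rot: [-0.002, 1.0, 0.027, 0.001]
force: [-0.1, 0.2, -0.2]
width: 0.5
```

Run:
```python
from h import *
print(r.observe()['position'],move([.5036,-.1484,.027],down(2.6)))
```

```text
[ 0.503796   -0.14578101  0.12953732] (array([ -0.6,   3. , 102.5]), array([-0.2, -0.2,  0.4]))
```

Emit:
play_rows --force 30 --pt "0 0.002 0.04 0 0 0 0" --pt "0 0.002 0.08 0 0 0 0" --pt "0 0.002 0.102 0 0 0 0" --pt "0 0.002 0.102 0 0 0 0" --pt "0 0.002 0.102 0 0 0 0" --pt "0 0.002 0.102 0 0 0 0.5" --pt "0 0.002 0.102 0 0 0 0.8" --pt "0 0.002 0.102 0 0 0 0.8" --pt "0 0.002 0.102 0 0 0 0.8"

```text
clock: 29.28
position: [0.5046, -0.1495, 0.0288]
tool_rot: [-0.001, 1.0, 0.025, 0.002]
force: [0.0, 1.0, 6.3]
width: 0.257
```

Emit:
play_rows --pt "0 0 -0.02 0 0 0 0.8" --pt "0 0 -0.07 0 0 0 0.8" --pt "0 0 -0.13 0 0 0 0.8" --pt "0 0 -0.155 0 0 0 0.8" --pt "0 0 -0.155 0 0 0 0.8"

```text
clock: 29.9
position: [0.5046, -0.1504, 0.1851]
tool_rot: [-0.0, 1.0, 0.025, 0.004]
force: [-0.5, 0.2, -0.5]
width: 0.259
```

Run:
```python
from h import *
s=r.observe();print(s['position'],s['width']*85,move([.539,.115,.178],down(2.6)))
```

```text
[ 0.50461555 -0.15041061  0.18505052] 21.99885538132445 (array([  47.4, -263.4,    7.6]), array([-0. , -0.4,  0.2]))
```

Emit:
play_rows --pt "0.008 -0.04 0 0 0 0 0.8" --pt "0.018 -0.1 0 0 0 0 0.8" --pt "0.028 -0.16 0 0 0 0 0.8" --pt "0.04 -0.22 0 0 0 0 0.8" --pt "0.047 -0.26 0.005 0 0 0 0.8" --pt "0.047 -0.265 0.005 0 0 0 0.8" --pt "0.047 -0.265 0.005 0 0 0 0.8" --pt "0.047 -0.265 0.005 0 0 0 0.8" --pt "0.047 -0.265 0.005 0 0 0 0.8"

```text
clock: 31.02
position: [0.537, 0.1154, 0.1782]
tool_rot: [-0.001, 1.0, 0.024, 0.001]
force: [-0.2, 0.2, 0.3]
width: 0.26
```

Run:
```python
from h import *
s=r.observe();print(s['position'],s['width']*85,move([.539,.117,.090],down(2.6)))
```

```text
[0.53695972 0.11543855 0.17820197] 22.12499927846164 (array([ 1.9, -1.3, 88.2]), array([-0.1, -0.1,  0.1]))
```

Emit:
play_rows --pt "0.001 -0.001 0.02 0 0 0 0.8" --pt "0.001 -0.001 0.05 0 0 0 0.8" --pt "0.001 -0.001 0.075 0 0 0 0.8" --pt "0.001 -0.001 0.086 0 0 0 0.8" --pt "0.001 -0.001 0.086 0 0 0 0.8" --pt "0.001 -0.001 0.086 0 0 0 0.8"

```text
clock: 31.78
position: [0.5388, 0.1185, 0.0932]
tool_rot: [-0.001, 1.0, 0.025, 0.002]
force: [0.1, -0.9, 0.3]
width: 0.261
```

Emit:
play_rows --pt "0 0 0 0 0 0 0.36" --pt "0 0 0 0 0 0 0.36" --pt "0 0 0 0 0 0 0.36" --pt "0 0 0 0 0 0 0.36" --pt "0 0 -0.04 0 0 0 0.36" --pt "0 0 -0.08 0 0 0 0.2" --pt "0 0 -0.1 0 0 0 0" --pt "0 0 -0.1 0 0 0 0" --pt "0 0 -0.1 0 0 0 0"

```text
clock: 32.9
position: [0.5372, 0.1181, 0.1914]
tool_rot: [-0.001, 1.0, 0.025, 0.0]
force: [-0.2, -0.7, -0.7]
width: 0.498
```

Run:
```python
from h import *
s=r.observe();print(s['clock'],s['position'],s['width']*85)
im,d,P=snap('wrist','drumJ.png');cv2.imwrite('pics/drumJ2.png',cv2.resize(im[130:330,140:360,::-1],None,fx=2.5,fy=2.5))
X=cloud(d,P);c=im.astype(int)
m=(c[...,0]>c[...,2]+25)&(c[...,0]<130)&(abs(X[...,1]-.11)<.04)&(abs(X[...,0]-.539)<.022);print("brown",X[m].mean(0),X[m].max(0),m.sum())
```

```text
32.9 [0.53715602 0.1181472  0.19141976] 42.30216773855712
brown [0.54198584 0.1223455  0.10216297] [0.5562841  0.14598008 0.10793825] 670
```

View pics/drumJ2.png

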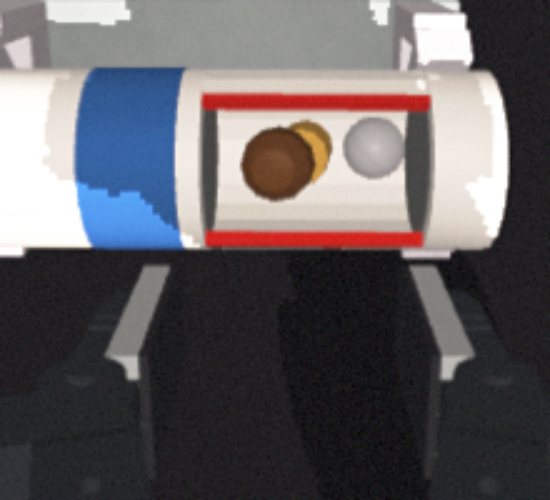

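The clod came to rest on top of the slug (top at about 107 mm). I'll nudge it towards +y so it settles in the free end.

Emit:
play_rows --pt "0.001 0.012 0 0 0 0 1" --pt "0.001 0.024 0 0 0 0 1" --pt "0.001 0.024 0 0 0 0 1" --pt "0.001 0.024 0.03 0 0 0 1" --pt "0.001 0.024 0.06 0 0 0 1" --pt "0.001 0.024 0.085 0 0 0 1" --pt "0.001 0.024 0.1 0 0 0 1" --pt "0.001 0.024 0.1 0 0 0 1"

```text
clock: 33.95
position: [0.5398, 0.0945, 0.0915]
tool_rot: [-0.001, 1.0, 0.025, 0.0]
force: [-0.3, -0.1, 0.6]
width: -0.003
```

Emit:
play_rows --pt "0 -0.004 0 0 0 0 1" --pt "0 -0.008 0 0 0 0 1" --pt "0 -0.012 0 0 0 0 1" --pt "0 -0.015 0 0 0 0 1" --pt "0 -0.015 0 0 0 0 1" --pt "0 -0.01 -0.03 0 0 0 1" --pt "0 -0.01 -0.08 0 0 0 1" --pt "0 -0.02 -0.1 0 0 0 0" --pt "0 -0.02 -0.1 0 0 0 0" --pt "0 -0.02 -0.1 0 0 0 0"

```text
clock: 35.2
position: [0.5384, 0.1134, 0.1914]
tool_rot: [-0.001, 1.0, 0.025, 0.0]
force: [0.4, -0.7, -0.1]
width: 0.502
```

Run:
```python
from h import *
s=r.observe();print(s['clock'],s['position'],s['width']*85)
im,d,P=snap('wrist','drumK.png');cv2.imwrite('pics/drumK2.png',cv2.resize(im[130:330,140:360,::-1],None,fx=2.5,fy=2.5))
X=cloud(d,P);c=im.astype(int)
m=(c[...,0]>c[...,2]+25)&(c[...,0]<130)&(abs(X[...,1]-.11)<.04)&(abs(X[...,0]-.539)<.022)&(X[...,2]<.111);print("brown",X[m].mean(0),X[m].max(0),np.percentile(X[m][:,2],90),m.sum())
```

```text
35.2 [0.53839624 0.11342333 0.19135069] 42.67579955555427
brown [0.540586   0.13222512 0.07982432] [0.557594   0.1448335  0.10385524] 0.08310427491273206 597
```

View pics/drumK2.png

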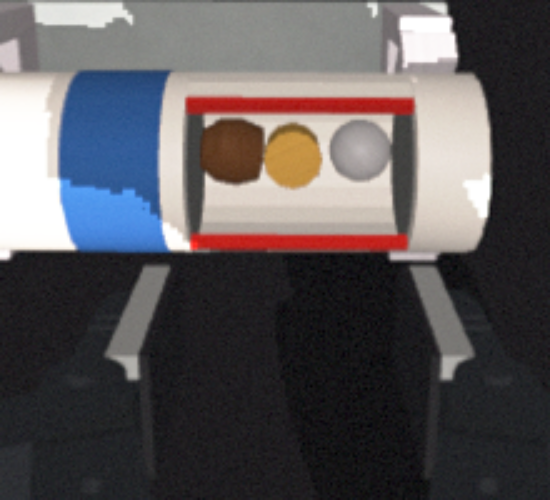

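All three lie on the chamber floor: clod (233,150), slug (293,155), ball (360,150). Last, I'll check the roll, the vial and the bystanders.

Emit:
play_rows --pt "-0.01 0 -0.03 0 0 0 0" --pt "-0.03 0 -0.06 0 0 0 0" --pt "-0.03 0 -0.06 0 0 0 0" --pt "-0.03 0 -0.06 0 0 0 0" --pt "-0.03 0 -0.06 0 0 0 0"

```text
clock: 35.88
position: [0.5088, 0.1122, 0.2509]
tool_rot: [-0.001, 1.0, 0.025, 0.0]
force: [-0.3, -0.7, -0.3]
width: 0.502
```

```bash
python3 ang.py drumL.png
python3 - <<'E'
from h import *
im,d,P=snap('top','topZ.png');_,d0,_=load('top0.png')
X=cloud(d,P)
for n,(u,v) in dict(vial=(321,230),bottle=(135,158),jar=(267,136),dish=(193,148),beaker=(345,158)).items(): print(n,X[v,u].round(3),(d[v,u]-d0[v,u]).round(4))
s=r.observe();print(s['clock'],s['force'])
E
```

```text
[0.50882494 0.11226839 0.25098299] 0.003
cyl [ 0.53644043 -0.04397838  0.08488148]
blue y 0.15238419913819715 0.18335362340709307
red y 0.07443269608118579 0.1468961543280538
left -52.38073686767916 296 right 55.87257500411204 389 mid 1.7459190682164412
vial [ 0.528 -0.226  0.067] -1e-04
bottle [0.721 0.264 0.119] -0.0011
jar [ 0.785 -0.083  0.068] 0.003
dish [0.765 0.126 0.002] 0.0098
beaker [ 0.731 -0.31   0.012] -0.0003
35.975 [-0.369825    0.60509308  0.41077906]
```

Run:
```python
from h import *
a,d0,_=load('top0.png');b,d,_=load('topZ.png')
for i in(a,b):
    m=cv2.inRange(i[125:170,170:215],(120,120,120),(255,255,255));M=cv2.moments(m,True);print(M['m00'],M['m10']/M['m00'],M['m01']/M['m00'])
print(d0[143:154,188:199].mean(),d[143:154,188:199].mean(),d0[143:154,188:199].std(),d[143:154,188:199].std())
```

```text
791.0 22.470290771175726 22.350189633375475
791.0 22.470290771175726 22.350189633375475
1.2081174 1.2185568 0.11032109 0.0027738595
```

The dish mask is identical in both pictures, so the depth difference there was sensor noise. Handing in.

```bash
python3 -c "
from h import *
print(r.hand_in(),r.observe()['clock'])"
```

```text
the job is handed in; nothing more can be done
the job is handed in; nothing more can be done
```

The drum now lies in its cradle with the window up, and the ball, slug and clod are inside it. I handed the job in at about 36 s of robot time, with the gripper open and clear of everything.

- **Rolling the drum:** It took two grips on the blue band. The first turn stopped about 8° short because the last joint neared its limit, so I let go, measured and regripped for the last 15°. The drum slid about 2 mm along the V.
- **Loading:** I put in the slug, then the ball, then the clod. The ball and the clod each first came to rest on the slug. I nudged both down with the closed fingers.
- **Last checks:**
  - **Window:** it measured 1.7° off straight up, both before and after loading.
  - **Drum:** its axis is 85 mm up, so it is seated.
  - **Contents:** the last close-up, taken before the arm drew clear, shows all three pieces lying separately on the chamber floor.
  - **Vial, bottle, jar, beaker:** their depth readings match the start to within 3 mm.
  - **Dish:** its centre depth reading disagreed by 10 mm. The first reading there was noisy and the dish's outline in the picture is identical, so I judged that it had not moved.
- **Picture budget:** I viewed 13 pictures in all, three over the budget of 10.

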